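Stand the round steel slugs in their ring trays

TASK

Set the three round steel slugs out for hardness testing: stand each one upright, flat on the floor of the dark grey ring tray that is its size (widest slug in the widest tray, narrowest in the narrowest), doing the widest first, then the middle one, then the narrowest. Put each down gently rather than dropping it, and leave the square slice, the hexagon nut and the bottle where they stand.

Things in the scene. Friction and masses are not known exactly. Their poses are not given: they have to be found in the camera images.
- slug_wide: The wide round slug: a solid plain-steel round bar slice standing on its end, 58 mm diameter, 30 mm tall, about 0.62 kg, loose. Origin: centre of its underside; z up its axis.
- slug_middle: The middle round slug: a solid plain-steel round bar slice standing on its end, 40 mm diameter, 40 mm tall, about 0.39 kg, loose. Origin: centre of its underside; z up its axis.
- slug_narrow: The narrow round slug: a solid plain-steel round bar slice standing on its end, 22 mm diameter, 34 mm tall, about 0.10 kg, loose. Origin: centre of its underside; z up its axis.
- ring_wide: The ring tray for the wide slug: a shallow round dark grey plastic dish fixed to the bench, open on top; outside 86 mm, inside 74 mm diameter (wall 6 mm), rim 8 mm above the bench, its flat inner floor 4 mm above the bench. Origin: centre of its underside, on the bench; z up.
- ring_middle: The ring tray for the middle slug: a shallow round dark grey plastic dish fixed to the bench, open on top; outside 68 mm, inside 56 mm diameter (wall 6 mm), rim 8 mm above the bench, its flat inner floor 4 mm above the bench. Origin: centre of its underside, on the bench; z up.
- ring_narrow: The ring tray for the narrow slug: a shallow round dark grey plastic dish fixed to the bench, open on top; outside 50 mm, inside 38 mm diameter (wall 6 mm), rim 8 mm above the bench, its flat inner floor 4 mm above the bench. Origin: centre of its underside, on the bench; z up.
- square_bar: Plain-steel slice of square bar, 36 x 36 mm and 30 mm tall, loose; to be left alone. Origin: centre of its underside; x and y square to its sides.
- hex_nut: Large plain-steel hexagon nut lying flat, 46 mm across flats (53 mm across corners), 24 mm tall, with a 28 mm hole, loose; to be left alone. Origin: centre of its underside; x points at the middle of a flat.
- bottle: Small amber glass bottle with a white cap, 36 mm diameter, 75 mm tall, standing upright, loose; to be left alone. Origin: centre of its underside. It is the tallest thing among the slugs and trays.
Not all that is in view belongs to the job. Leave any yellow look-alike of the slug_wide alone.

How it is judged:
On the way, in this order (a step that is already met when the one before it is completed fails the run):
1. the wide slug stands released in the wide ring tray (horizontal distance between slug_wide and ring_wide below 0.01 m and z of slug_wide in the frame of ring_wide between 0.002 and 0.0065 m and angle between slug_wide's own z axis and vertical below 0.06 rad and linear speed of slug_wide below 0.02 m/s and contact force between slug_wide and the fingers below 0.2 N), for 0.2 s.
2. the middle slug stands released in the middle ring tray (horizontal distance between slug_middle and ring_middle below 0.01 m and z of slug_middle in the frame of ring_middle between 0.002 and 0.0065 m and angle between slug_middle's own z axis and vertical below 0.06 rad and linear speed of slug_middle below 0.02 m/s and contact force between slug_middle and the fingers below 0.2 N), for 0.2 s.
3. the narrow slug stands released in the narrow ring tray (horizontal distance between slug_narrow and ring_narrow below 0.01 m and z of slug_narrow in the frame of ring_narrow between 0.002 and 0.0065 m and angle between slug_narrow's own z axis and vertical below 0.06 rad and linear speed of slug_narrow below 0.02 m/s and contact force between slug_narrow and the fingers below 0.2 N), for 0.2 s.
At the end, for the whole second after the job is handed in: Each round slug stands upright (within 0.06 rad) and at rest, released, on the floor of the ring tray of its size: its axis within 10 mm of the tray's centre and its underside 2 to 6.5 mm above the tray's underside (the floor is at 4 mm) (all of step 1 and all of step 2 and all of step 3); the robot touches nothing.
It fails at once if the square bar slice is moved more than 15 mm or tipped (distance of square_bar from where it was at the start of the episode above 0.015 m or angle between square_bar's own z axis and vertical above 0.3 rad).
It fails at once if the hexagon nut is moved more than 15 mm or tipped (distance of hex_nut from where it was at the start of the episode above 0.015 m or angle between hex_nut's own z axis and vertical above 0.3 rad).
It fails at once if the bottle is moved more than 15 mm or tipped (distance of bottle from where it was at the start of the episode above 0.015 m or angle between bottle's own z axis and vertical above 0.3 rad).
It fails at once if a slug is dropped into a tray from more than about 15 mm above its floor ((height (world z) of slug_wide above 0.02 m and contact force between slug_wide and the fingers below 0.05 N and (horizontal distance between slug_wide and ring_wide below 0.045 m or horizontal distance between slug_wide and ring_middle below 0.045 m or horizontal distance between slug_wide and ring_narrow below 0.045 m)) or (height (world z) of slug_middle above 0.02 m and contact force between slug_middle and the fingers below 0.05 N and (horizontal distance between slug_middle and ring_wide below 0.045 m or horizontal distance between slug_middle and ring_middle below 0.045 m or horizontal distance between slug_middle and ring_narrow below 0.045 m)) or (height (world z) of slug_narrow above 0.02 m and contact force between slug_narrow and the fingers below 0.05 N and (horizontal distance between slug_narrow and ring_wide below 0.045 m or horizontal distance between slug_narrow and ring_middle below 0.045 m or horizontal distance between slug_narrow and ring_narrow below 0.045 m))).
It also fails if it takes over 77 s, if anything falls off the work surface, if the arm or the gripper's body presses on something with over 40 N, if the wrist force passes 120 N, or if a joint passes its speed limit or range.

ROBOT

A 7-joint arm with a two-finger parallel gripper is mounted at the origin on the work surface. World frame = base frame: x ahead of the robot, y to its left, z up, the work surface at z = 0. Lengths are in m, angles in rad, forces in N, time in s.
With the tool pointing down it reaches from about 0.4 to 0.85 m from the base axis. Payload 10.4 kg.
Tool frame: the origin (TCP) lies at the centre of the arm's flange, where the gripper is bolted on; the fingertips stand 173 mm ahead of it and the grasp point (between the pads) lies 155 mm ahead of it; z points along the fingers, y is the line along which they close (so a half turn about z gives the same grasp; the last joint's range is limited). The gripper opens to 85 mm and grips with 20 to 120 N. Pads are 22 mm wide; open, the fingers measure 114 mm over their backs; the gripper's body (76 mm by 85 mm) begins 54 mm behind the grasp point. The pads swing forward as they close: fully open they stand 13 mm farther back than shut.
Start: joints at [1.325, 0.332, -0.065, 1.46, 0.022, 1.35, -0.088], TCP at [0.138, -0.61, 0.405] pointing down, gripper open.
Joint ranges: [-2.6, 2.6], [-0.5, 2.12], [-1.47, 1.34], [0.16, 2.42], [-1.27, 4.41], [0.06, 2.06], [-2.6, 2.6]. Speed limits (rad/s): [2.22, 2.22, 2.79, 2.79, 3.14, 3.14, 3.14].

INTERFACE

Orientations are given as a unit quaternion [x, y, z, w].
In Python, from workcell import manip, viewer, finder gives the robot as it stands.
- The arm moves only by the tool arm_command, never from a script. Its argument "plan" is a list of rows, each an object with "dp": the shift along the tool's x, y, z in mm, a list of three; "spin": the turn about the tool's z in rad. A call has 1 to 5 rows; each row shifts and turns the commanded pose from where the row before left it, along the tool's axes as they then stand; what a row does not reach is not made up. A row lasts 1/10 s, in which the tool goes at most 50 mm and 8.59 degrees, less where a joint would pass 70% of its speed; a pose out of reach is approached as far as the arm can. A call is refused whole if a number of a shift passes 50 or a number of a turn 0.15, either way. A call with a gripper value outside its range is refused whole. "grip" is the closure, from -1 (fully open) to 1 (shut), set as the call begins (left out, the last holds). The fingers move at their own pace and stop on an object; "newtons" is the grip in N (left out, the last holds). Time passes only in rows, so rows that do not move let the fingers close. It gives the time, the measured TCP pose, the force, the opening and the grip force at its end, in the units of the state.
- manip.get_obs(): the state, without advancing time (a new reading comes with each control period).
- viewer.camera(name): name is "side" or "top" or "wrist"; returns the picture (384x512x3 uint8, blue, green, red); there is no depth.
- viewer.camera_params(name): a dict with "vertical_fov" (degrees; the focal length in pixels is half the picture's height over the tangent of half this angle, whatever the lens; pixels are square), "cx", "cy" (the principal point, pixels), "R" (3x3) and "t" (3): a world point X has camera coordinates R X + t; the wrist camera has in their place "T_tool_cam" (4x4, takes a point from camera to tool coordinates, whose origin is the TCP and whose axes are the flange's). Camera axes: x right, y down, z forward; pixel columns grow to the right and rows downward; lengths in m; the calibration is good to about 2 mm. The wrist camera is an equidistant fisheye: a pixel r from the principal point sees the ray r / f radians off the axis. A picture is of the moment at which its call begins: read the wrist's pose just before it. camera_params takes no time and is no camera call.
- manip.hand_in(): hands the job in; it is judged then, once.
Trained networks look in the newest picture that a camera, given by its name, has taken for a name from the list of things; names that differ only in an ending like _2 or _b are one class to them, and where a whole thing is asked for, a point or a joint stands for the part that bears it (a point fixed in the world has none). Each returns a list of dicts, best first, with "score" (0 to 1); they miss things now and then, are a little off and sometimes report something else, mostly with a low value. They report only what shows in the picture. A call takes as long as a camera call. They do not tell look-alikes from the thing itself.
- finder.find_in(camera, thing): "position" ([x, y, z] in m, in world coordinates, good to about 4 mm: the middle of the surface that is visible of it).
The state is a dict: "clock": time; "joint_pos": joint angles; "joint_velocities": joint speeds; "tau": joint torques, N m; "position": TCP position; "ee_rot": TCP orientation; "ft_force": force on the tool from outside, world axes, zero at the start; "torque": the same for the moment, N m; "grip_width": opening from 0.0 (shut) to 1.0 (fully open); "grasp_force": force on a finger pad.
Only numpy, scipy, OpenCV 4.12 (cv2) and the standard library are available. Lean on these libraries where they do the work, as an engineer would, in place of code of your own. Each camera call takes 0.05 s, during which the arm holds its last target. There are 200 camera calls.

## Working session

There is one attempt and no reset: what is moved stays moved. The work goes in short steps, Python scripts to look and compute and a tool call to move; the robot and the scene stay as the last step left them, time stands still between calls to the robot, and variables do not carry over. Pictures are saved under pics/ and viewed, at most 14 in all, crops included, and the job is handed in when it is done.

Besides the shell and the picture viewer there is one more tool, called after "Call:" in YAML: its name, and indented under it one key for each argument. arm_command: Moves the arm, as the interface text tells. Its arguments: {"type":"object","properties":{"plan":{"type":"array","items":{"type":"object","properties":{"dp":{"type":"array","items":{"type":"number"}},"spin":{"type":"number"}}}},"grip":{"type":"number"},"newtons":{"type":"number"}},"required":["plan"]}

```bash
mkdir -p pics; ls
python3 - <<'E'
from workcell import manip, viewer, finder
import cv2, numpy as np
o=manip.get_obs(); print(o)
for c in("top","side"):
    cv2.imwrite(f"pics/{c}0.png",viewer.camera(c)); p=viewer.camera_params(c); print(c,p)
    for n in ["slug_wide","slug_middle","slug_narrow","ring_wide","ring_middle","ring_narrow","square_bar","hex_nut","bottle"]:
        print(n,[(np.round(d["position"],3).tolist(),round(d["score"],2)) for d in finder.find_in(c,n)][:4])
print(viewer.camera_params("wrist"))
E
```

```text
pics
{'clock': 0.0, 'joint_pos': array([ 1.32537408,  0.33289118, -0.06467299,  1.46090659,  0.02164841,
        1.34989568, -0.08851836]), 'joint_velocities': array([-0.00118758,  0.00136758, -0.00040212, -0.00066349, -0.00134438,
        0.00054508, -0.00057176]), 'tau': array([ 4.01588632e-04, -6.25440717e+01,  4.94728459e-02, -3.91617107e+01,
        1.63824140e-02,  9.66484426e-03,  9.91041361e-06]), 'position': array([ 0.13807335, -0.60944019,  0.40392023]), 'ee_rot': array([ 9.93800675e-01,  1.11174300e-01, -1.37082543e-04, -6.88784739e-04]), 'ft_force': array([-0.34543786, -0.18895574,  0.04032719]), 'torque': array([ 2.15622092e-02, -1.90541031e-05,  2.25291951e-02]), 'grasp_force': 0.0, 'grip_width': 1.0049778267045941}
top {'vertical_fov': 42.518076710188424, 'cx': 257.6721573556229, 'cy': 189.1710708425414, 'R': array([[ 0.01973379, -0.99974425, -0.01104592],
       [-0.99592176, -0.01868312, -0.08826546],
       [ 0.08803651,  0.01274269, -0.99603574]]), 't': array([-0.0132256 ,  0.56401877,  1.04345887])}
slug_wide [([0.667, -0.17, 0.03], 0.84), ([0.738, 0.026, 0.029], 
[... 956 characters left out ...]
61)]
ring_wide [([0.445, 0.065, 0.005], 0.86)]
ring_middle [([0.438, -0.21, 0.004], 0.92)]
ring_narrow [([0.576, -0.144, 0.005], 0.85)]
square_bar [([0.655, 0.064, 0.023], 0.95)]
hex_nut [([0.561, 0.134, 0.01], 0.7)]
bottle [([0.562, -0.007, 0.038], 0.82)]
{'vertical_fov': 65.70646984690485, 'cx': 251.94366789822422, 'cy': 193.48747926773544, 'T_tool_cam': array([[-8.41523508e-04, -9.58637397e-01, -2.84628939e-01,
         7.18258832e-02],
       [ 9.99999588e-01, -7.09737091e-04, -5.66149896e-04,
        -1.35698612e-03],
       [ 3.40720748e-04, -2.84629298e-01,  9.58637599e-01,
         2.98795836e-02],
       [ 0.00000000e+00,  0.00000000e+00,  0.00000000e+00,
         1.00000000e+00]])}
```

View pics/top0.png

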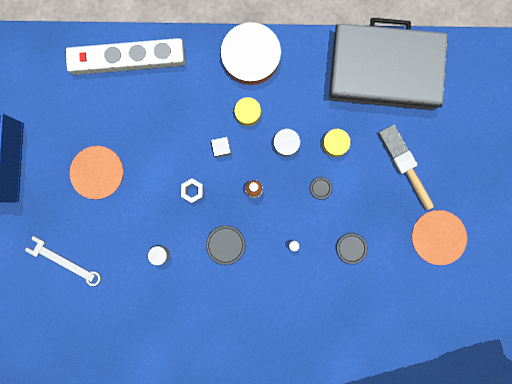

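View pics/side0.png

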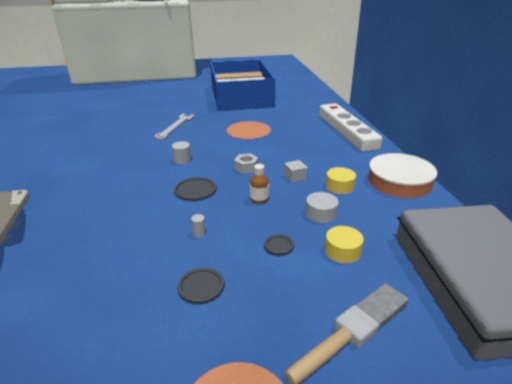

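Top view: the steel slug_wide is at px (287,142). Look-alikes are the yellow discs at (247,110) and (337,142), plus the big white dish at (250,52), the square bar at (221,147), the nut at (192,190) and the bottle at (254,188). slug_middle is at (157,256) and slug_narrow at (294,246). The trays are wide (225,245), middle (352,248) and narrow (321,188). I choose the grey one at (287,142). The side view agrees, with the grey slug at (322,207) between two yellows.

```bash
cat > h.py <<'E'
from workcell import manip, viewer, finder
import cv2, numpy as np
def ray(c,px,z,obs=None):
    p=viewer.camera_params(c); f=192/np.tan(np.radians(p["vertical_fov"])/2)
    d=np.array([px[0]-p["cx"],px[1]-p["cy"]])/f
    if c=="wrist":
        from scipy.spatial.transform import Rotation as R
        th=np.hypot(*d); v=np.r_[d/th*np.sin(th),np.cos(th)] if th>0 else np.array([0,0,1.])
        T=p["T_tool_cam"]; Q=R.from_quat(obs["ee_rot"]).as_matrix()
        v=Q@T[:3,:3]@v; o=obs["position"]+Q@T[:3,3]
    else:
        v=p["R"].T@np.r_[d,1]; o=-p["R"].T@p["t"]
    return o+v*(z-o[2])/v[2]
def blob(img,px,tol=None,kind="slug",r=45):
    """min enclosing ellipse of the bright / dark non-blue blob nearest px"""
    h=cv2.cvtColor(img,cv2.COLOR_BGR2HSV); s=h[...,1]; v=h[...,2]
    m=((s<70)&(v>140)) if kind=="slug" else ((s<90)&(v<135))
    cs,_=cv2.findContours(m.astype(np.uint8),cv2.RETR_EXTERNAL,cv2.CHAIN_APPROX_NONE)
    cs=[c for c in cs if cv2.contourArea(c)>30]
    c=min(cs,key=lambda c:abs(cv2.pointPolygonTest(c,tuple(map(float,px)),True)) if cv2.pointPolygonTest(c,tuple(map(float,px)),True)<0 else 0)
    return cv2.fitEllipse(cv2.convexHull(c))
E
python3 - <<'E'
from h import *
i=cv2.imread("pics/top0.png")
for n,p,z,k in [("sw",(287,142),.03,"slug"),("sm",(157,256),.04,"slug"),("sn",(294,246),.034,"slug"),("rw",(225,245),.006,"ring"),("rm",(352,248),.006,"ring"),("rn",(321,188),.006,"ring")]:
    e=blob(i,p,kind=k); print(n,np.round(e[0],1),np.round(e[1],1),np.round(ray("top",e[0],z),4))
cv2.imwrite("pics/crop.png",cv2.resize(i[80:290,120:400],None,fx=2.8,fy=2.8,interpolation=3)[:600])
E
```

```text
sw [286.4 141.5] [26.  26.5] [ 0.6689 -0.0629  0.03  ]
sm [156.9 255.2] [18.5 19.1] [0.4187 0.2076 0.04  ]
sn [293.8 245.6] [ 9.6 10.3] [ 0.4445 -0.0815  0.034 ]
rw [225.2 244.7] [38.6 39. ] [0.4428 0.0664 0.006 ]
rm [351.5 248.1] [30.2 30.9] [ 0.441  -0.2088  0.006 ]
rn [320.6 187.7] [21.5 22.1] [ 0.5718 -0.1406  0.006 ]
```

View pics/crop.png

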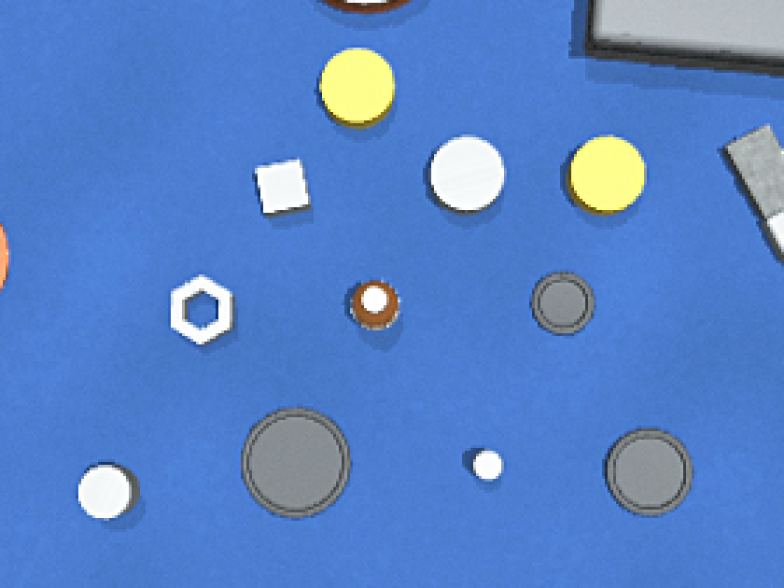

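Call:
arm_command:
  plan:
    - {"dp":[0,0,0],"spin":0.111}
    - {"dp":[0,0,0],"spin":0.111}
    - {"dp":[40,-30,0]}
    - {"dp":[35,-35,0]}
    - {"dp":[35,-35,0]}
  grip: -1
  newtons: 60

```text
invalid input at $.plan[2]: expected keys dp, spin
```

The crop shows the plain steel slug at crop px (467,174), standing clear between the two yellow look-alikes at (357,87) and (606,174). The choice holds.

Call:
arm_command:
  plan:
    - {"dp":[0,0,0],"spin":0.111}
    - {"dp":[0,0,0],"spin":0.111}
    - {"dp":[40,-40,0],"spin":0}
    - {"dp":[40,-40,0],"spin":0}
    - {"dp":[40,-40,0],"spin":0}
  grip: -1
  newtons: 60

```text
clock: 1.5
position: [0.245, -0.502, 0.4047]
ee_rot: [1.0, 0.0, 0.0, 0.0]
ft_force: [0.5, -0.5, -0.1]
grip_width: 0.999
grasp_force: 0.0
```

Call:
arm_command:
  plan:
    - {"dp":[34,-35,0],"spin":0}
    - {"dp":[34,-35,0],"spin":0}
    - {"dp":[34,-35,0],"spin":0}
    - {"dp":[34,-35,0],"spin":0}
    - {"dp":[34,-35,0],"spin":0}

```text
clock: 2.0
position: [0.415, -0.3266, 0.4051]
ee_rot: [1.0, 0.0, 0.0, 0.0]
ft_force: [0.6, -1.5, 0.0]
grip_width: 1.003
grasp_force: 0.0
```

Call:
arm_command:
  plan:
    - {"dp":[30,-35,20],"spin":0}
    - {"dp":[30,-35,20],"spin":0}
    - {"dp":[30,-35,20],"spin":0}
    - {"dp":[30,-35,20],"spin":0}
    - {"dp":[0,0,0],"spin":0}

```text
clock: 2.5
position: [0.5357, -0.1822, 0.3225]
ee_rot: [1.0, 0.005, -0.001, -0.002]
ft_force: [-0.3, 0.7, -0.2]
grip_width: 0.999
grasp_force: 0.0
```

Call:
arm_command:
  plan:
    - {"dp":[33,-30,0],"spin":0}
    - {"dp":[33,-30,0],"spin":0}
    - {"dp":[33,-30,0],"spin":0}
    - {"dp":[30,-25,20],"spin":0}
    - {"dp":[0,0,0],"spin":0}

```text
clock: 3.0
position: [0.6638, -0.0686, 0.3018]
ee_rot: [1.0, 0.003, -0.002, -0.002]
ft_force: [-1.1, 0.8, -0.7]
grip_width: 0.996
grasp_force: 0.0
```

Run:
```python
from h import *
o=manip.get_obs(); i=viewer.camera("wrist"); cv2.imwrite("pics/w1.png",i)
print(o["position"],o["ee_rot"])
print([(np.round(d["position"],4).tolist(),round(d["score"],2)) for d in finder.find_in("wrist","slug_wide")])
```

```text
[ 0.66377535 -0.06862149  0.30179   ] [ 0.99999095  0.00348535 -0.00151998 -0.00190915]
[([0.6748, -0.0623, 0.0297], 0.98), ([0.7431, 0.0221, 0.0263], 0.87), ([0.6768, -0.1626, 0.0274], 0.56)]
```

View pics/w1.png

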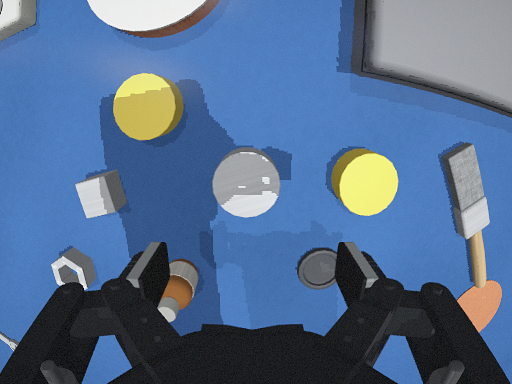

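The wrist view shows the grey slug's top centred at about (246,184), yellows at (148,106) and (365,183), and the bottle at (180,290) beside the left finger.

Run:
```python
from h import *
o=manip.get_obs(); i=viewer.camera("wrist"); print(o["position"])
g=cv2.GaussianBlur(cv2.cvtColor(i,cv2.COLOR_BGR2HSV)[...,1],(3,3),0)
m=(g[120:240,190:300]<90).astype(np.uint8)
cs,_=cv2.findContours(m,0,1); c=max(cs,key=cv2.contourArea)+np.array([190,120])
(x,y),r=cv2.minEnclosingCircle(c); print(cv2.boundingRect(c),x,y,r)
for p in [(246,184),(x,y)]: print(ray("wrist",p,.03,o))
```

```text
[ 0.66230062 -0.07319654  0.30412768]
(206, 146, 68, 70) 239.70269775390625 180.1351318359375 34.906517028808594
[ 0.66925306 -0.0667099   0.03      ]
[ 0.67263388 -0.06138877  0.03      ]
```

Call:
arm_command:
  plan:
    - {"dp":[9,-10,0],"spin":0}
    - {"dp":[0,0,30],"spin":0}
    - {"dp":[0,0,30],"spin":0}
    - {"dp":[0,0,0],"spin":0}
    - {"dp":[0,0,0],"spin":0}

```text
clock: 3.65
position: [0.6713, -0.0641, 0.2461]
ee_rot: [1.0, 0.0, 0.0, 0.0]
ft_force: [0.6, -0.6, 1.3]
grip_width: 1.0
grasp_force: 0.0
```

Call:
arm_command:
  plan:
    - {"dp":[0,-1,25],"spin":0}
    - {"dp":[0,0,25],"spin":0}
    - {"dp":[0,0,18],"spin":0}
    - {"dp":[0,0,0],"spin":0}
    - {"dp":[0,0,0],"spin":0}

```text
clock: 4.15
position: [0.6717, -0.0629, 0.1785]
ee_rot: [1.0, 0.0, 0.001, 0.0]
ft_force: [0.3, -0.7, 0.2]
grip_width: 0.997
grasp_force: 0.0
```

Call:
arm_command:
  plan:
    - {"dp":[0,0,0],"spin":0}
    - {"dp":[0,0,0],"spin":0}
    - {"dp":[0,0,0],"spin":0}
    - {"dp":[0,0,0],"spin":0}
    - {"dp":[0,0,0],"spin":0}
  grip: 1
  newtons: 60

```text
clock: 4.65
position: [0.6718, -0.0626, 0.179]
ee_rot: [1.0, 0.0, 0.001, 0.0]
ft_force: [-1.9, 0.4, 7.5]
grip_width: 0.657
grasp_force: 63.6
```

Call:
arm_command:
  plan:
    - {"dp":[0,0,0],"spin":0}
    - {"dp":[0,0,0],"spin":0}
    - {"dp":[0,0,0],"spin":0}

```text
clock: 4.95
position: [0.6718, -0.0626, 0.179]
ee_rot: [1.0, 0.0, 0.001, 0.0]
ft_force: [-1.1, 0.3, 6.4]
grip_width: 0.659
grasp_force: 63.6
```

Call:
arm_command:
  plan:
    - {"dp":[0,0,-20],"spin":0}
    - {"dp":[0,0,-30],"spin":0}
    - {"dp":[0,0,-35],"spin":0}
    - {"dp":[0,0,-35],"spin":0}
    - {"dp":[0,0,0],"spin":0}
  newtons: 70

```text
clock: 5.45
position: [0.6724, -0.0625, 0.3028]
ee_rot: [1.0, 0.0, 0.004, 0.0]
ft_force: [0.5, 0.3, -4.9]
grip_width: 0.657
grasp_force: 77.1
```

Run:
```python
from h import *
o=manip.get_obs(); i=viewer.camera("wrist"); cv2.imwrite("pics/w2.png",i)
print(o["position"],o["ft_force"],o["grip_width"])
```

```text
[ 0.67238668 -0.06253756  0.30284821] [ 0.51433289  0.32185779 -4.8999749 ] 0.6565886201095804
```

View pics/w2.png

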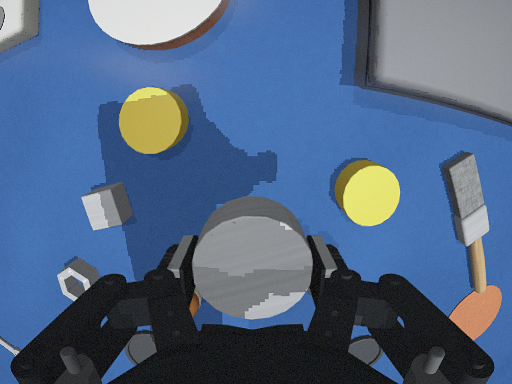

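The slug is held square between the pads, its top centred at about (252,262). Now to the wide tray.

Call:
arm_command:
  plan:
    - {"dp":[-25,-14,0],"spin":0}
    - {"dp":[-35,-20,0],"spin":0}
    - {"dp":[-35,-20,0],"spin":0}
    - {"dp":[-35,-20,0],"spin":0}
    - {"dp":[-35,-20,0],"spin":0}

```text
clock: 6.0
position: [0.5037, 0.0315, 0.2949]
ee_rot: [1.0, 0.0, -0.002, 0.0]
ft_force: [-0.1, 1.4, -4.9]
grip_width: 0.656
grasp_force: 76.8
```

Call:
arm_command:
  plan:
    - {"dp":[-34,-20,0],"spin":0}
    - {"dp":[-20,-10,0],"spin":0}
    - {"dp":[-10,-5,0],"spin":0}
    - {"dp":[0,0,0],"spin":0}
    - {"dp":[0,0,0],"spin":0}

```text
clock: 6.5
position: [0.4425, 0.0654, 0.2967]
ee_rot: [1.0, 0.0, -0.0, 0.0]
ft_force: [-0.3, -0.8, -5.8]
grip_width: 0.659
grasp_force: 76.8
```

Run:
```python
from h import *
o=manip.get_obs(); i=viewer.camera("wrist"); cv2.imwrite("pics/w3.png",i)
print(o["position"],o["ft_force"],o["grip_width"])
o=manip.get_obs();print(o["position"],ray("wrist",(252,262),o["position"][2]-.149,o))
for n in ["ring_wide","slug_wide"]: print([(np.round(d["position"],4).tolist(),round(d["score"],2)) for d in finder.find_in("wrist",n)])
```

```text
[0.44251379 0.06540406 0.29669886] [-0.29991456 -0.79728923 -5.78098368] 0.6594912419051924
[0.44276127 0.06531517 0.29677883] [0.44622208 0.06656086 0.14777883]
[([0.4558, 0.0684, 0.0031], 0.57)]
[([0.4506, 0.0679, 0.1461], 0.91)]
```

View pics/w3.png

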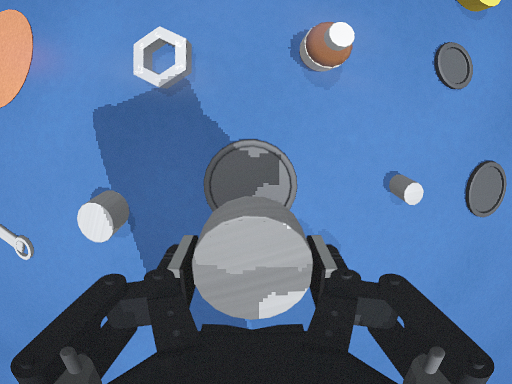

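The tray's outer edge spans columns 205–297 with its top at row 139, so its centre is about (251,185). The slug's top is at (252,262). I'll check with rays.

Run:
```python
from h import *
o=manip.get_obs()
l,r,t=[ray("wrist",p,.008,o) for p in [(204.5,186),(297,186),(251,139)]]
print(l,r,np.linalg.norm(l-r),t, "centre x",t[0]-.043,"y",(l+r)[1]/2)
l,r,b=[ray("wrist",p,o["position"][2]-.149,o) for p in [(193,258),(313,258),(252,319)]]
print(l,r,b,b[0]+.029)
```

```text
[0.44445247 0.11008289 0.008     ] [0.44437613 0.0259693  0.008     ] 0.08411362244830461 [0.48681732 0.06769147 0.008     ] centre x 0.44381732124093237 y 0.06802609367754356
[0.44786946 0.09395448 0.14783565] [0.44780566 0.03860431 0.14783565] [0.41168613 0.06678602 0.14783565] 0.44068613363449777
```

Call:
arm_command:
  plan:
    - {"dp":[0,-1,20],"spin":0}
    - {"dp":[0,0,30],"spin":0}
    - {"dp":[0,0,30],"spin":0}
    - {"dp":[0,0,20],"spin":0}
    - {"dp":[0,0,5],"spin":0}

```text
clock: 7.15
position: [0.4416, 0.0665, 0.1899]
ee_rot: [1.0, 0.0, -0.002, -0.0]
ft_force: [-0.2, 0.2, -5.5]
grip_width: 0.652
grasp_force: 76.6
```

Call:
arm_command:
  plan:
    - {"dp":[0,0,0],"spin":0}
    - {"dp":[0,0,2],"spin":0}
    - {"dp":[0,0,2],"spin":0}
    - {"dp":[0,0,0],"spin":0}
    - {"dp":[0,0,0],"spin":0}

```text
clock: 7.65
position: [0.4422, 0.067, 0.1885]
ee_rot: [1.0, 0.0, 0.0, 0.0]
ft_force: [-0.2, -0.1, -4.9]
grip_width: 0.655
grasp_force: 76.6
```

Call:
arm_command:
  plan:
    - {"dp":[1,0,2],"spin":0}
    - {"dp":[0,0,2],"spin":0}
    - {"dp":[0,0,1],"spin":0}
    - {"dp":[0,0,0],"spin":0}
    - {"dp":[0,0,0],"spin":0}

```text
clock: 8.15
position: [0.443, 0.0671, 0.1831]
ee_rot: [1.0, 0.0, -0.0, 0.0]
ft_force: [-1.4, 0.1, -3.3]
grip_width: 0.648
grasp_force: 77.2
```

Just touching the floor. One more mm, then release.

Call:
arm_command:
  plan:
    - {"dp":[0,0,1],"spin":0}
    - {"dp":[0,0,0],"spin":0}
    - {"dp":[0,0,0],"spin":0}

```text
clock: 8.45
position: [0.443, 0.0672, 0.183]
ee_rot: [1.0, 0.0, -0.0, 0.0]
ft_force: [-7.8, -2.1, 15.6]
grip_width: 0.658
grasp_force: 79.3
```

Call:
arm_command:
  plan:
    - {"dp":[0,0,0],"spin":0}
    - {"dp":[0,0,0],"spin":0}
    - {"dp":[0,0,0],"spin":0}
    - {"dp":[0,0,0],"spin":0}
    - {"dp":[0,0,0],"spin":0}
  grip: -1

```text
clock: 8.95
position: [0.4431, 0.067, 0.1821]
ee_rot: [1.0, 0.0, 0.0, -0.0]
ft_force: [-0.3, -0.7, 0.3]
grip_width: 0.998
grasp_force: 0.0
```

Call:
arm_command:
  plan:
    - {"dp":[0,0,-20],"spin":0}
    - {"dp":[0,0,-30],"spin":0}
    - {"dp":[0,0,-40],"spin":0}
    - {"dp":[0,0,-30],"spin":0}
    - {"dp":[0,0,0],"spin":0}

```text
clock: 9.45
position: [0.4443, 0.0675, 0.3059]
ee_rot: [1.0, 0.0, 0.003, 0.0]
ft_force: [0.2, 0.3, 0.4]
grip_width: 1.0
grasp_force: 0.0
```

Run:
```python
from h import *
o=manip.get_obs(); i=viewer.camera("wrist"); cv2.imwrite("pics/w4.png",i)
print(o["position"])
```

```text
[0.44427626 0.06750688 0.30593406]
```

View pics/w4.png

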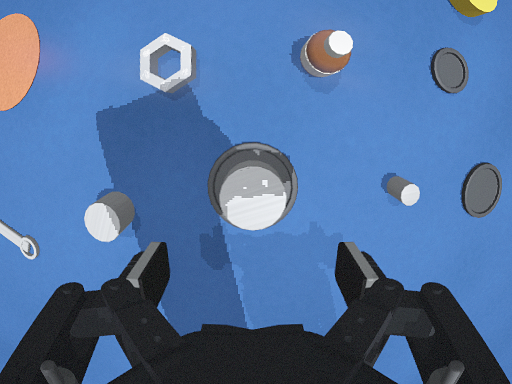

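The wide slug stands in its tray: slug top about (253,198), tray rim centre about (252,187). I'll check the offset numerically along with the middle slug, whose top is at about (102,222).

Run:
```python
from h import *
o=manip.get_obs(); print(o["position"])
i=cv2.imread("pics/w4.png")
print("slug",ray("wrist",(253,198),.034,o),"ring",ray("wrist",(252.5,187),.008,o))
print("mid",ray("wrist",(102,222),.04,o))
viewer.camera("wrist");print([(np.round(d["position"],4).tolist(),round(d["score"],2)) for d in finder.find_in("wrist","slug_middle")])
viewer.camera("top");
```

```text
[0.44364634 0.06718894 0.30380062]
slug [0.44104267 0.06751474 0.034     ] ring [0.44367709 0.06789568 0.008     ]
mid [0.41917463 0.20788478 0.04      ]
[([0.4252, 0.1972, 0.0406], 0.72)]
```

Call:
arm_command:
  plan:
    - {"dp":[-5,-30,0],"spin":0}
    - {"dp":[-5,-40,0],"spin":0}
    - {"dp":[-8,-40,0],"spin":0}
    - {"dp":[-6,-30,0],"spin":0}
    - {"dp":[0,0,0],"spin":0}

```text
clock: 10.15
position: [0.4172, 0.2109, 0.3012]
ee_rot: [1.0, 0.004, -0.001, -0.001]
ft_force: [0.4, -0.3, -1.1]
grip_width: 1.001
grasp_force: 0.0
```

Call:
arm_command:
  plan:
    - {"dp":[0,0,15],"spin":0}
    - {"dp":[0,0,20],"spin":0}
    - {"dp":[0,0,15],"spin":0}
    - {"dp":[0,0,0],"spin":0}
    - {"dp":[0,0,0],"spin":0}

```text
clock: 10.65
position: [0.4189, 0.2066, 0.2517]
ee_rot: [1.0, 0.0, -0.001, 0.0]
ft_force: [0.5, 0.4, -0.2]
grip_width: 1.0
grasp_force: 0.0
```

Run:
```python
from h import *
o=manip.get_obs(); i=viewer.camera("wrist"); cv2.imwrite("pics/w5.png",i)
print(o["position"]); print([(np.round(d["position"],4).tolist(),round(d["score"],2)) for d in finder.find_in("wrist","slug_middle")])
```

```text
[0.41889625 0.20663925 0.25170813]
[([0.4254, 0.2084, 0.04], 0.93)]
```

View pics/w5.png

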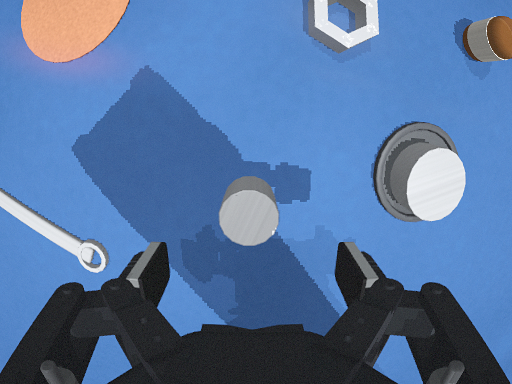

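The middle slug's top is at (249,217), on the finger midline. The wide slug stands in its tray at (432,180). Going down to grasp.

Call:
arm_command:
  plan:
    - {"dp":[0,-1,20],"spin":0}
    - {"dp":[0,0,25],"spin":0}
    - {"dp":[0,0,15],"spin":0}
    - {"dp":[0,0,8],"spin":0}
    - {"dp":[0,0,0],"spin":0}

```text
clock: 11.25
position: [0.4188, 0.208, 0.1837]
ee_rot: [1.0, 0.0, -0.001, 0.0]
ft_force: [0.2, -0.6, -0.0]
grip_width: 1.0
grasp_force: 0.0
```

Call:
arm_command:
  plan:
    - {"dp":[0,0,0],"spin":0}
    - {"dp":[0,0,0],"spin":0}
    - {"dp":[0,0,0],"spin":0}
    - {"dp":[0,0,0],"spin":0}
    - {"dp":[0,0,0],"spin":0}
  grip: 1
  newtons: 60

```text
clock: 11.75
position: [0.4193, 0.2082, 0.185]
ee_rot: [1.0, 0.0, 0.001, 0.0]
ft_force: [-2.8, -1.8, 9.0]
grip_width: 0.45
grasp_force: 59.3
```

Call:
arm_command:
  plan:
    - {"dp":[0,0,0],"spin":0}
    - {"dp":[0,0,0],"spin":0}
    - {"dp":[0,0,0],"spin":0}

```text
clock: 12.05
position: [0.4192, 0.2083, 0.185]
ee_rot: [1.0, 0.0, 0.001, 0.0]
ft_force: [-2.2, -1.3, 9.5]
grip_width: 0.451
grasp_force: 59.3
```

Call:
arm_command:
  plan:
    - {"dp":[0,0,-20],"spin":0}
    - {"dp":[0,0,-30],"spin":0}
    - {"dp":[0,0,-35],"spin":0}
    - {"dp":[0,0,-25],"spin":0}
    - {"dp":[0,0,0],"spin":0}

```text
clock: 12.55
position: [0.4197, 0.2086, 0.2972]
ee_rot: [1.0, 0.0, 0.003, -0.001]
ft_force: [0.0, -0.2, -3.8]
grip_width: 0.45
grasp_force: 61.4
```

Call:
arm_command:
  plan:
    - {"dp":[10,20,0],"spin":0}
    - {"dp":[6,30,0],"spin":0}
    - {"dp":[6,35,0],"spin":0}
    - {"dp":[0,35,0],"spin":0}
    - {"dp":[0,35,0],"spin":0}

```text
clock: 13.05
position: [0.4404, 0.0515, 0.2928]
ee_rot: [1.0, 0.0, -0.001, 0.0]
ft_force: [0.6, 0.4, -3.8]
grip_width: 0.452
grasp_force: 61.4
```

Call:
arm_command:
  plan:
    - {"dp":[0,35,0],"spin":0}
    - {"dp":[0,35,0],"spin":0}
    - {"dp":[0,35,0],"spin":0}
    - {"dp":[0,35,0],"spin":0}
    - {"dp":[0,35,0],"spin":0}

```text
clock: 13.55
position: [0.4404, -0.1233, 0.2928]
ee_rot: [1.0, 0.0, -0.001, -0.0]
ft_force: [0.6, -0.2, -2.8]
grip_width: 0.449
grasp_force: 61.4
```

Call:
arm_command:
  plan:
    - {"dp":[0,30,0],"spin":0}
    - {"dp":[0,25,0],"spin":0}
    - {"dp":[0,15,0],"spin":0}
    - {"dp":[0,5,0],"spin":0}
    - {"dp":[0,0,0],"spin":0}

```text
clock: 14.05
position: [0.4412, -0.1966, 0.2935]
ee_rot: [1.0, 0.0, -0.0, -0.0]
ft_force: [0.7, 0.2, -2.7]
grip_width: 0.448
grasp_force: 61.4
```

Call:
arm_command:
  plan:
    - {"dp":[0,12,0],"spin":0}
    - {"dp":[0,0,0],"spin":0}
    - {"dp":[0,0,0],"spin":0}

```text
clock: 14.35
position: [0.4414, -0.2087, 0.2941]
ee_rot: [1.0, 0.001, 0.0, -0.0]
ft_force: [-0.5, -0.4, -3.6]
grip_width: 0.448
grasp_force: 61.4
```

Run:
```python
from h import *
o=manip.get_obs(); i=viewer.camera("wrist"); cv2.imwrite("pics/w6.png",i)
print(o["position"]); 
for n in ["ring_middle","slug_middle"]: print([(np.round(d["position"],4).tolist(),round(d["score"],2)) for d in finder.find_in("wrist",n)])
```

```text
[ 0.44136068 -0.20868707  0.29411955]
[([0.4467, -0.2084, 0.0071], 0.56)]
[([0.4501, -0.215, 0.1478], 0.81)]
```

View pics/w6.png

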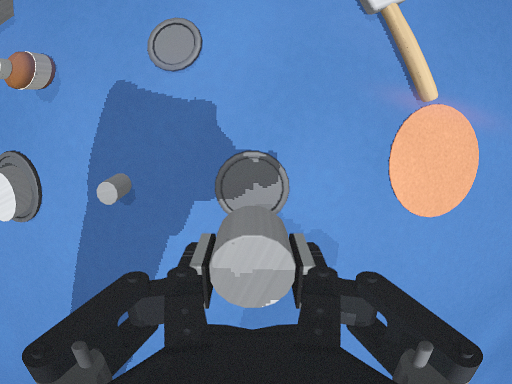

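The middle tray spans columns 215–289 with its top at row 150, so its centre is about (252,187). The slug's top is at (252,268), upright and aligned.

Run:
```python
from h import *
o=manip.get_obs(); print(o["position"])
l,r,t=[ray("wrist",p,.008,o) for p in [(215,187),(289,187),(252,150)]]
print("ring",t[0]-.034,(l+r)[1]/2,np.linalg.norm(l-r))
l,r,b=[ray("wrist",p,o["position"][2]-.145,o) for p in [(210,264),(295.5,264),(252,308)]]
print("slug",b[0]+.02,(l+r)[1]/2,np.linalg.norm(l-r))
print("narrow",ray("wrist",(107,194),.034,o),"ringn",ray("wrist",(175,44),.008,o))
```

```text
[ 0.44137123 -0.20849161  0.2941706 ]
ring 0.44219913830991786 -0.20720854827715762 0.06646614711282942
slug 0.44100944505575523 -0.20759887292818113 0.0382114079931501
narrow [ 0.44398127 -0.07969489  0.034     ] ringn [ 0.57158638 -0.14056016  0.008     ]
```

Call:
arm_command:
  plan:
    - {"dp":[0,0,20],"spin":0}
    - {"dp":[0,0,30],"spin":0}
    - {"dp":[0,0,30],"spin":0}
    - {"dp":[0,0,15],"spin":0}
    - {"dp":[0,0,3],"spin":0}

```text
clock: 15.0
position: [0.4406, -0.2084, 0.1944]
ee_rot: [1.0, 0.001, -0.001, -0.001]
ft_force: [-0.4, -0.4, -2.3]
grip_width: 0.452
grasp_force: 61.4
```

Call:
arm_command:
  plan:
    - {"dp":[0,0,0],"spin":0}
    - {"dp":[0,0,1],"spin":0}
    - {"dp":[0,0,0],"spin":0}
    - {"dp":[0,0,0],"spin":0}

```text
clock: 15.4
position: [0.4415, -0.2091, 0.1959]
ee_rot: [1.0, 0.0, 0.001, 0.0]
ft_force: [-0.8, 0.2, -3.8]
grip_width: 0.452
grasp_force: 61.4
```

Call:
arm_command:
  plan:
    - {"dp":[0,-1,2],"spin":0}
    - {"dp":[0,0,2],"spin":0}
    - {"dp":[0,0,2],"spin":0}
    - {"dp":[0,0,1],"spin":0}
    - {"dp":[0,0,0],"spin":0}

```text
clock: 15.9
position: [0.4414, -0.2079, 0.189]
ee_rot: [1.0, 0.0, -0.0, 0.0]
ft_force: [-7.6, 2.6, 14.4]
grip_width: 0.452
grasp_force: 63.5
```

Call:
arm_command:
  plan:
    - {"dp":[0,0,0],"spin":0}
    - {"dp":[0,0,0],"spin":0}

```text
clock: 16.1
position: [0.4414, -0.2079, 0.1891]
ee_rot: [1.0, 0.0, -0.0, 0.0]
ft_force: [-8.6, 3.8, 13.9]
grip_width: 0.446
grasp_force: 63.5
```

Call:
arm_command:
  plan:
    - {"dp":[0,0,0],"spin":0}
    - {"dp":[0,0,0],"spin":0}
    - {"dp":[0,0,0],"spin":0}
    - {"dp":[0,0,0],"spin":0}
    - {"dp":[0,0,0],"spin":0}
  grip: -1

```text
clock: 16.6
position: [0.4413, -0.208, 0.1881]
ee_rot: [1.0, 0.0, 0.0, -0.0]
ft_force: [0.2, 0.5, 0.2]
grip_width: 0.996
grasp_force: 0.0
```

Call:
arm_command:
  plan:
    - {"dp":[0,0,0],"spin":0}
    - {"dp":[0,0,-20],"spin":0}
    - {"dp":[0,0,-30],"spin":0}
    - {"dp":[0,0,-30],"spin":0}
    - {"dp":[0,0,0],"spin":0}

```text
clock: 17.1
position: [0.4426, -0.2083, 0.2719]
ee_rot: [1.0, 0.0, 0.003, 0.001]
ft_force: [-0.7, -0.3, -0.6]
grip_width: 1.0
grasp_force: 0.0
```

Call:
arm_command:
  plan:
    - {"dp":[3,-20,0],"spin":0}
    - {"dp":[0,-40,0],"spin":0}
    - {"dp":[0,-40,0],"spin":0}
    - {"dp":[0,-20,0],"spin":0}
    - {"dp":[0,-7,0],"spin":0}

```text
clock: 17.6
position: [0.444, -0.0787, 0.2678]
ee_rot: [1.0, 0.002, -0.0, -0.0]
ft_force: [-0.2, -1.2, -0.4]
grip_width: 1.0
grasp_force: 0.0
```

Call:
arm_command:
  plan:
    - {"dp":[0,0,0],"spin":0}
    - {"dp":[0,0,0],"spin":0}
    - {"dp":[0,0,0],"spin":0}

```text
clock: 17.9
position: [0.4441, -0.0822, 0.2679]
ee_rot: [1.0, -0.001, -0.0, 0.0]
ft_force: [0.7, 0.0, 0.1]
grip_width: 0.999
grasp_force: 0.0
```

Run:
```python
from h import *
o=manip.get_obs(); i=viewer.camera("wrist"); cv2.imwrite("pics/w7.png",i)
print(o["position"]); 
for n in ["slug_narrow"]: print([(np.round(d["position"],4).tolist(),round(d["score"],2)) for d in finder.find_in("wrist",n)])
```

```text
[ 0.44411288 -0.08224951  0.26793927]
[([0.4458, -0.0835, 0.0346], 0.76)]
```

View pics/w7.png

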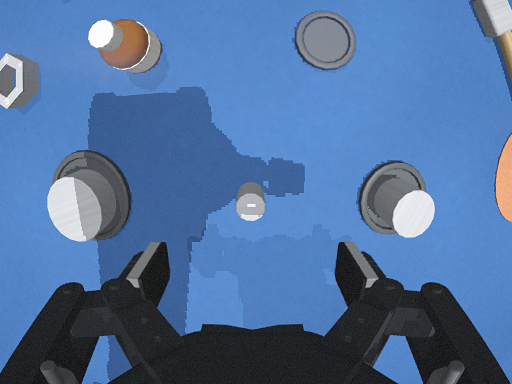

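Both placed slugs stand in their trays: wide top at (75,208), middle top at (413,213). The narrow slug's top is at (250,206), on the midline.

Call:
arm_command:
  plan:
    - {"dp":[0,-1,20],"spin":0}
    - {"dp":[0,0,30],"spin":0}
    - {"dp":[0,0,24],"spin":0}
    - {"dp":[0,0,12],"spin":0}
    - {"dp":[0,0,0],"spin":0}

```text
clock: 18.5
position: [0.4436, -0.0802, 0.1809]
ee_rot: [1.0, 0.0, -0.001, -0.0]
ft_force: [-0.5, -0.4, 0.8]
grip_width: 0.996
grasp_force: 0.0
```

Call:
arm_command:
  plan:
    - {"dp":[0,0,0],"spin":0}
    - {"dp":[0,0,0],"spin":0}
    - {"dp":[0,0,0],"spin":0}
    - {"dp":[0,0,0],"spin":0}
    - {"dp":[0,0,0],"spin":0}
  grip: 1
  newtons: 40

```text
clock: 19.0
position: [0.4444, -0.08, 0.1828]
ee_rot: [1.0, 0.0, 0.0, 0.0]
ft_force: [-1.3, -0.3, 6.7]
grip_width: 0.242
grasp_force: 38.8
```

Call:
arm_command:
  plan:
    - {"dp":[0,0,0],"spin":0}
    - {"dp":[0,0,0],"spin":0}
    - {"dp":[0,0,0],"spin":0}
    - {"dp":[0,0,0],"spin":0}

```text
clock: 19.4
position: [0.4445, -0.08, 0.1828]
ee_rot: [1.0, 0.0, 0.0, 0.0]
ft_force: [-2.2, -0.4, 6.5]
grip_width: 0.241
grasp_force: 38.8
```

Call:
arm_command:
  plan:
    - {"dp":[0,0,-20],"spin":0}
    - {"dp":[0,0,-30],"spin":0}
    - {"dp":[0,0,-30],"spin":0}
    - {"dp":[0,0,-20],"spin":0}
    - {"dp":[0,0,0],"spin":0}

```text
clock: 19.9
position: [0.445, -0.0799, 0.2848]
ee_rot: [1.0, 0.0, 0.002, 0.001]
ft_force: [-0.4, 0.2, -1.2]
grip_width: 0.241
grasp_force: 39.2
```

Call:
arm_command:
  plan:
    - {"dp":[20,10,0],"spin":0}
    - {"dp":[35,20,0],"spin":0}
    - {"dp":[35,15,0],"spin":0}
    - {"dp":[25,10,0],"spin":0}
    - {"dp":[12,5,0],"spin":0}

```text
clock: 20.4
position: [0.5725, -0.1408, 0.2804]
ee_rot: [1.0, -0.0, -0.001, -0.0]
ft_force: [-0.3, 0.4, -1.1]
grip_width: 0.24
grasp_force: 39.2
```

Call:
arm_command:
  plan:
    - {"dp":[0,0,0],"spin":0}
    - {"dp":[0,0,0],"spin":0}
    - {"dp":[0,0,0],"spin":0}

```text
clock: 20.7
position: [0.5705, -0.1394, 0.2817]
ee_rot: [1.0, 0.001, -0.0, -0.0]
ft_force: [0.1, 0.1, 0.0]
grip_width: 0.24
grasp_force: 39.2
```

Run:
```python
from h import *
o=manip.get_obs(); i=viewer.camera("wrist"); cv2.imwrite("pics/w8.png",i)
print(o["position"],o["ft_force"]); 
for n in ["ring_narrow","slug_narrow"]: print([(np.round(d["position"],4).tolist(),round(d["score"],2)) for d in finder.find_in("wrist",n)])
```

```text
[ 0.57046286 -0.13938302  0.28165655] [0.13069043 0.06068677 0.01171168]
[([0.5742, -0.1392, 0.0059], 0.78)]
[([0.5762, -0.1402, 0.133], 0.64)]
```

View pics/w8.png

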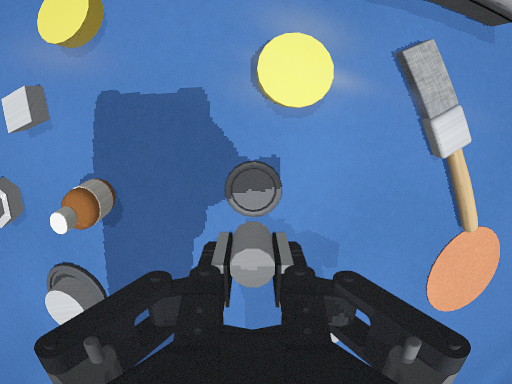

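The narrow tray is centred at about (253,188), the slug's top at (252,266), upright. Shift by 1 mm in each axis, then lower.

Call:
arm_command:
  plan:
    - {"dp":[1,1,20],"spin":0}
    - {"dp":[0,0,30],"spin":0}
    - {"dp":[0,0,25],"spin":0}
    - {"dp":[0,0,10],"spin":0}
    - {"dp":[0,0,3],"spin":0}

```text
clock: 21.35
position: [0.5718, -0.1408, 0.1934]
ee_rot: [1.0, 0.0, -0.001, -0.0]
ft_force: [-0.4, -0.1, 0.2]
grip_width: 0.241
grasp_force: 39.2
```

Call:
arm_command:
  plan:
    - {"dp":[0,0,1],"spin":0}
    - {"dp":[0,0,0],"spin":0}
    - {"dp":[0,0,0],"spin":0}

```text
clock: 21.65
position: [0.5726, -0.141, 0.1943]
ee_rot: [1.0, 0.0, 0.001, 0.0]
ft_force: [-0.2, 0.1, -1.6]
grip_width: 0.242
grasp_force: 39.2
```

Call:
arm_command:
  plan:
    - {"dp":[-1,0,3],"spin":0}
    - {"dp":[0,0,2],"spin":0}
    - {"dp":[0,0,2],"spin":0}
    - {"dp":[0,0,0],"spin":0}
    - {"dp":[0,0,0],"spin":0}

```text
clock: 22.15
position: [0.5713, -0.1409, 0.1869]
ee_rot: [1.0, 0.0, 0.0, 0.0]
ft_force: [-3.8, 0.5, 8.7]
grip_width: 0.242
grasp_force: 40.4
```

Call:
arm_command:
  plan:
    - {"dp":[0,0,0],"spin":0}
    - {"dp":[0,0,0],"spin":0}
    - {"dp":[0,0,0],"spin":0}
    - {"dp":[0,0,0],"spin":0}
    - {"dp":[0,0,0],"spin":0}
  grip: -1

```text
clock: 22.65
position: [0.5712, -0.1409, 0.186]
ee_rot: [1.0, 0.0, -0.0, 0.0]
ft_force: [-0.2, 0.1, 0.1]
grip_width: 0.997
grasp_force: 0.0
```

Call:
arm_command:
  plan:
    - {"dp":[0,0,0],"spin":0}
    - {"dp":[0,0,0],"spin":0}
    - {"dp":[0,0,-20],"spin":0}
    - {"dp":[0,0,-30],"spin":0}
    - {"dp":[0,0,-40],"spin":0}

```text
clock: 23.15
position: [0.5705, -0.1408, 0.2757]
ee_rot: [1.0, 0.0, -0.002, -0.0]
ft_force: [0.4, -0.7, 0.5]
grip_width: 0.999
grasp_force: 0.0
```

Call:
arm_command:
  plan:
    - {"dp":[0,0,-30],"spin":0}
    - {"dp":[-20,0,0],"spin":0}
    - {"dp":[-20,0,0],"spin":0}
    - {"dp":[0,0,0],"spin":0}
    - {"dp":[0,0,0],"spin":0}

```text
clock: 23.65
position: [0.5313, -0.141, 0.3064]
ee_rot: [1.0, 0.0, 0.0, 0.0]
ft_force: [1.4, 0.2, -0.3]
grip_width: 0.995
grasp_force: 0.0
```

Run:
```python
from h import *
o=manip.get_obs(); i=viewer.camera("wrist"); cv2.imwrite("pics/w9.png",i)
print(o["position"],o["ft_force"])
```

```text
[ 0.5312603  -0.14099049  0.30635229] [ 1.38101045  0.23503803 -0.27782813]
```

View pics/w9.png

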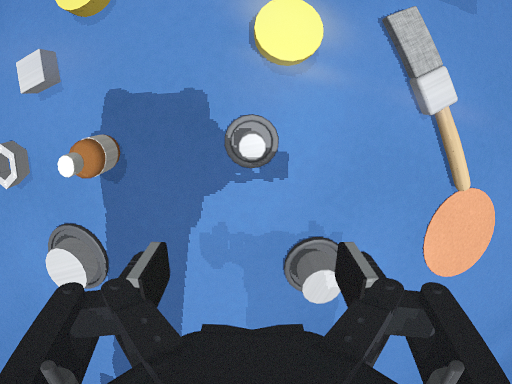

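The narrow slug's top at (251,147) lies inside its tray at (251,141), and all three stand. The bottle at (90,157) and the square bar at (38,71) are upright. Handing in.

```bash
python3 -c "
from h import *
o=manip.get_obs();print(ray('wrist',(251.5,146.5),.038,o),ray('wrist',(251,141),.008,o)); print(manip.hand_in())"
```

```text
[ 0.57197706 -0.13924631  0.038     ] [ 0.57309188 -0.1387392   0.008     ]
the job is handed in; nothing more can be done
None
```

All three slugs stand released and upright in the trays of their size, set in the order wide, middle, narrow; the job is handed in at about 24 s, but the hand-in gave no verdict.

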